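# Stand a toppled carton back up in its lane

### The arm

A 6-joint arm with a two-finger parallel gripper is mounted at the origin on a cart in front of the work surface, level with it; the furniture and walls round the work are solid. World frame = base frame: x ahead of the robot, y to its left, z up, the work surface at z = 0. Lengths are in m, angles in rad, forces in N, time in s.
With the tool pointing down it reaches from about 0.275 to 0.825 m from the base axis. Payload 4.9 kg.
Tool frame: the origin (TCP) lies midway between the tips of the shut fingers; the grasp point (between the pads) lies 19 mm behind it (bot.grip_depth is the distance from the TCP to the grasp point, in m); z points along the fingers, y is the line along which they close (so a half turn about z gives the same grasp; the last joint's range is limited). The gripper opens to 85 mm and grips with 20 to 120 N. Pads are 22 mm wide; open, the fingers measure 114 mm over their backs; the gripper's body (76 mm by 85 mm) begins 54 mm behind the grasp point. The pads swing forward as they close: fully open they stand 13 mm farther back than shut.
Start: joints at [-1.359, 0.326, -0.193, 1.052, 0, 1.437], TCP at [0.186, -0.517, 0.231] pointing down, gripper open.
Joint ranges: [-2.65, 2.65], [-0.97, 1.79], [-1.3, 1.35], [-1.93, 2.1], [-1.47, 1.37], [-3.14, 3.14]. Speed limits (rad/s): [2.57, 2.57, 3.14, 3.14, 3.14, 3.14].

### API

Orientations are given as a unit quaternion [w, x, y, z].
In Python, from cell import bot gives the robot as it stands. Calls block until the motion is done:
- bot.move_pose(position, orientation): joint-space move of the TCP to a pose.
- bot.move_linear(position, speed=0.15, rotation=None, until_force=None): straight line of the TCP; rotation=None keeps the orientation; speed is the mean speed in m/s. With until_force (N) it stops when the force on the tool has changed by that much, and returns True; else False.
- bot.goto_joints(angles): joint-space move.
- bot.set_gripper(opening, grasp_force=None): opening from 0.0 (shut) to 1.0 (fully open); grasp_force is the grip in N (None keeps the last); returns when the fingers have stopped.
- bot.wait(seconds).
- bot.solve_ik(position, orientation): joint angles nearest the present ones, or None.
- bot.camera(name): name is "scene" or "top" or "wrist"; returns the picture (420x560x3 uint8, red, green, blue); there is no depth.
- bot.calibration(name): a dict with "mtx" (3x3 intrinsics, pixels), "k1" (the pictures are not rectified: a ray, as slopes to the right and down, at radius r is drawn at 1 + k1 r^2 times it, then the intrinsics apply), "extrinsics" (4x4, takes a point from world to camera coordinates); the wrist camera has in their place "hand_eye" (4x4, takes a point from camera to tool coordinates, whose origin is the TCP and whose axes are the flange's). Camera axes: x right, y down, z forward; pixel columns grow to the right and rows downward; lengths in m; the calibration is good to about 2 mm. A picture is of the moment at which its call begins: read the wrist's pose just before it. calibration takes no time and is no camera call.
A pose or a line that the arm cannot do raises bot.PlanningError and nothing moves.
- bot.close_job(): hands the job in; it is judged then, once.
Trained networks look in the newest picture that a camera, given by its name, has taken for a name from the list of things; names that differ only in an ending like _2 or _b are one class to them, and where a whole thing is asked for, a point or a joint stands for the part that bears it (a point fixed in the world has none). Each returns a list of dicts, best first, with "confidence" (0 to 1); they miss things now and then, are a little off and sometimes report something else, mostly with a low value. They report only what shows in the picture. A call takes as long as a camera call. They do not tell look-alikes from the thing itself.
- bot.search_frame(camera, thing): "bbox" ([left, top, width, height] in pixels, round what is visible of it).
Readings, each from a call of its own:
- bot.read_clock(): time.
- bot.read_joint_positions(): joint angles.
- bot.read_joint_vel(): joint speeds.
- bot.read_joint_efforts(): joint torques, N m.
- bot.read_position(): TCP position.
- bot.read_tool_rot(): TCP orientation.
- bot.read_ft_force(): force on the tool from outside, world axes, zero at the start.
- bot.read_moment(): the same for the moment, N m.
- bot.read_gripper_width(): opening from 0.0 (shut) to 1.0 (fully open).
- bot.read_finger_force(): force on a finger pad.
Only numpy, scipy, OpenCV 4.12 (cv2) and the standard library are available. Lean on these libraries where they do the work, as an engineer would, in place of code of your own. Each camera call takes 0.05 s, during which the arm holds its last target. There are 200 camera calls.

### The job

One small parts carton has toppled out of the carton lane and lies flat on the bench. Stand it up on one of its small ends on the open bench and let go of it, then take it again from above and set it, still on end and square to the lane, down on the lane floor in the gap between the two cartons standing there. Set it down rather than drop it, leave the two standing cartons upright and where they are, and do not disturb the tape roll, the tester or the power supply.

Things in the scene. Friction and masses are not known exactly. Their poses are not given: they have to be found in the camera images.
- tipped_carton: the toppled brown cardboard parts carton, a closed box 53 (x) x 78 (y, its long axis) x 40 (z) mm, 0.1 to 0.22 kg. It starts flat on the bench on a broad 53 x 78 face. Origin: centre of that broad face (so at bench height at first); its z points out of the opposite broad face, y along the 78 mm length, x along the 53 mm width. When it stands on end its y axis is vertical (either way up is right), it is 78 mm tall and its foot is 53 x 40 mm.
- carton_mid (a point): centre of the toppled carton's volume (20 mm along its z from its origin), axes as the carton's; 39 mm above its support when it stands on end.
- lane: the carton lane, a fixed straight tray on the bench: plywood floor 240 mm long (its y) whose upper face is 8 mm above the bench, with aluminium lips along both long sides (78 mm apart inside, 6 mm thick, top 22 mm above the bench, i.e. 14 mm above the floor) and end plates 40 mm high. Origin: bench level under the middle of the tray; y along the lane, x across it, z up.
- thick_neighbour: the thicker standing carton, loose, on end in the lane: 61 mm across the lane (its x), 50 mm along it (its y), 90 mm tall (its z, up). Origin: middle of its foot, on the lane floor; the faces that bound the gap are 25 mm from it along the lane.
- thin_neighbour: the thinner standing carton, loose, on end in the lane: 67 mm across the lane (its x), 30 mm along it (its y), 96 mm tall (its z, up). Origin: middle of its foot, on the lane floor; the faces that bound the gap are 15 mm from it along the lane. The gap between the two standing cartons is about 51 to 59 mm; either of them may be the left one.
- tape_roll: bystander: roll of yellow packing tape lying flat, 99 mm across, 45 mm high; origin at the centre of its underside.
- tester: bystander: black handheld tester with keypad, lying flat, 142 (x) x 65 (y) x 30 mm; origin at the centre of its underside.
- supply: bystander: black laptop-type power supply, lying flat, 127 (x) x 52 (y) x 30 mm; origin on its underside near the centre.
Mind the look-alikes: they are no part of the job. Leave any yellow look-alike of the thick_neighbour alone. Leave any blue look-alike of the tipped_carton alone.

How it is judged:
By the outcome, as a careful person would: the job done as asked, in the order asked, and still so for the second after the job is handed in, with the robot touching nothing.
It also fails if it takes over 56 s, if anything falls off the work surface, if the arm or the gripper's body presses on something with over 40 N, if the wrist force passes 120 N, or if a joint passes its speed limit or range.

## Working session

There is one attempt and no reset: what is moved stays moved. The work goes in short steps, each a Python script; the robot and the scene stay as the last script left them, time stands still between calls to the robot, and variables do not carry over. Pictures are saved under pics/ and viewed, at most 10 in all, crops included, and the job is handed in when it is done.

```bash
ls; mkdir -p pics
python3 - <<'E'
from cell import bot
import cv2,numpy as np
for n in ("scene","top"):
    im=bot.camera(n); cv2.imwrite(f"pics/{n}0.png",im[:,:,::-1])
    c=bot.calibration(n); print(n,np.round(c["mtx"],1).tolist(),c["k1"],np.round(c["extrinsics"],4).tolist())
    for t in ("tipped_carton","lane","thick_neighbour","thin_neighbour"):
        print(t,[(np.round(d["bbox"]).tolist(),round(d["confidence"],2)) for d in bot.search_frame(n,t)])
print(bot.calibration("wrist"),bot.read_tool_rot(),bot.read_clock())
E
```

```text
pics
scene [[528.0, 0.0, 284.1], [0.0, 528.0, 204.2], [0.0, 0.0, 1.0]] -0.04161298151738683 [[-0.7915, -0.6111, 0.0081, 0.3156], [-0.4332, 0.5517, -0.7127, 0.3452], [0.431, -0.5677, -0.7014, 1.3784], [0.0, 0.0, 0.0, 1.0]]
tipped_carton [([299.0, 178.0, 22.0, 26.0], 0.77), ([279.0, 160.0, 26.0, 21.0], 0.67)]
lane [([186.0, 210.0, 70.0, 72.0], 0.57)]
thick_neighbour [([266.0, 226.0, 26.0, 32.0], 0.92), ([213.0, 207.0, 29.0, 36.0], 0.75), ([282.0, 133.0, 36.0, 24.0], 0.6)]
thin_neighbour [([200.0, 226.0, 24.0, 37.0], 0.63)]
top [[506.9, 0.0, 267.9], [0.0, 506.9, 213.2], [0.0, 0.0, 1.0]] 0.007048401420811601 [[0.006, -0.9998, -0.0208, -0.1295], [-0.9983, -0.0048, -0.0581, 0.5222], [0.058, 0.0211, -0.9981, 1.3371], [0.0, 0.0, 0.0, 1.0]]
tipped_carton [([311.0, 206.0, 36.0, 32.0], 0.64)]
lane [([142.0, 166.0, 101.0, 54.0], 0.78)]
thick_neighbour [([212.0, 234.0, 29.0, 28.0], 0.77), ([196.0, 171.0, 24.0, 29.0], 0.59)]
thin_neighbour [([162.0, 180.0, 20.0, 25.0], 0.96)]
{'mtx': array([[332.8121712 ,   0.        , 281.94326645],
       [  0.        , 332.8121712 , 208.78155565],
       [  0.        ,   0.        ,   1.        ]]), 'k1': -0.05209982706828189, 'hand_eye': array([[ 1.57568574e-04, -9.64241666e-01, -2.65024497e-01,
         6.62142533e-02],
       [ 9.99999926e-01,  5.89190456e-05,  3.80177548e-04,
        -4.41440364e-05],
       [-3.50968042e-04, -2.65024537e-01,  9.64241604e-01,
        -1.43768629e-01],
       [ 0.00000000e+00,  0.00000000e+00,  0.00000000e+00,
         1.00000000e+00]])} [-4.44659889e-05  9.85090607e-01  1.72036315e-01 -9.92818600e-06] 0.5
```

Run:
```python
import cv2
a=cv2.imread("pics/top0.png")[130:310,110:410]; cv2.imwrite("pics/topc.png",cv2.resize(a,None,fx=2.6,fy=2.6,interpolation=cv2.INTER_CUBIC))
```

```text
(no output)
```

View pics/scene0.png

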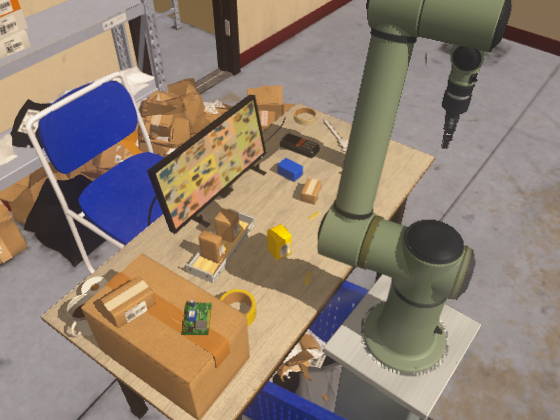

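View pics/topc.png

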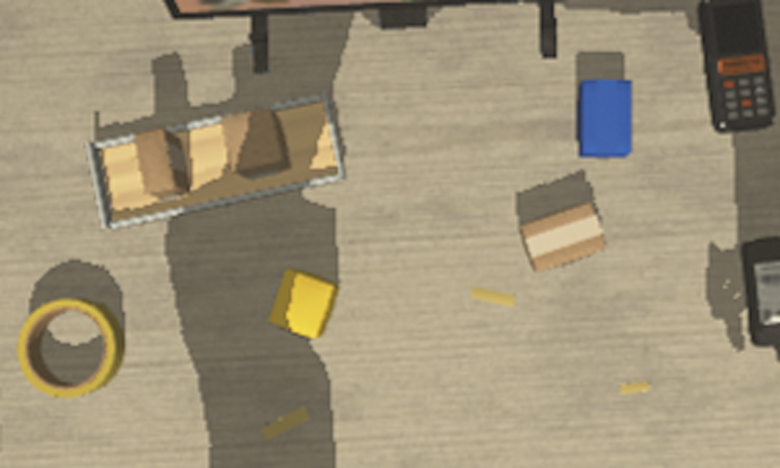

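Candidates, in top-image pixels: the brown striped box at (326,221), the blue box at (343,175) and the yellow box at (227,246). The brown one at (326,221) is the tipped carton. In the lane, thin is at (172,192) and thick at (211,185), with the gap between them at about (190,189). The monitor stands behind the lane.

```bash
cat > h.py <<'E'
from cell import bot
import numpy as np, cv2
from scipy.spatial.transform import Rotation as R
def q(Rm): return np.roll(R.from_matrix(Rm).as_quat(),1)
def Rq(w): return R.from_quat(np.roll(w,-1)).as_matrix()
def cam(n,pose=None):
    c=bot.calibration(n)
    if n!="wrist": return c["mtx"],c["k1"],np.array(c["extrinsics"])
    T=np.eye(4); T[:3,3],T[:3,:3]=pose[0],Rq(pose[1])
    return c["mtx"],c["k1"],np.linalg.inv(T@c["hand_eye"])
def proj(C,P):
    K,k,E=C; p=np.atleast_2d(P)@E[:3,:3].T+E[:3,3]; s=p[:,:2]/p[:,2:]
    s=s*(1+k*(s**2).sum(1,keepdims=True)); return s*[K[0,0],K[1,1]]+[K[0,2],K[1,2]]
def ray(C,px):
    K,k,E=C; s=cv2.undistortPoints(np.array([[px]],float),K,np.array([k,0,0,0,0.]))[0,0]
    return -E[:3,:3].T@E[:3,3], E[:3,:3].T@[*s,1]
def onz(C,px,z):
    o,d=ray(C,px); return o+d*(z-o[2])/d[2]
def tool(close,down=(0,0,-1)):
    "tool rotation: y along close, z along down"
    z=np.array(down,float);z/=np.linalg.norm(z);y=np.array(close,float);y-=z*(y@z);y/=np.linalg.norm(y)
    return np.column_stack([np.cross(y,z),y,z])
def wrist(name):
    p=(bot.read_position(),bot.read_tool_rot()); im=bot.camera("wrist"); cv2.imwrite(f"pics/{name}.png",im[:,:,::-1])
    np.savez(f"pics/{name}.npz",p=p[0],q=p[1]); return p,im
def load(name):
    d=np.load(f"pics/{name}.npz"); return cam("wrist",(d["p"],d["q"]))
E
python3 - <<'E'
from h import *
C=cam("top"); f=lambda u,v,z:print((u,v),z,onz(C,(110+u/2.6,130+v/2.6),z).round(3))
print("carton top corners")
for c in [(522,228),(590,203),(605,247),(537,270)]: f(*c,.04)
print("lane corners(.04/.022)"); 
for c in [(92,145),(326,97),(343,178),(107,227)]: f(*c,.03)
print("tops"); f(150,162,.104); f(250,140,.098)
print("blue,yellow,tape,tester"); f(605,118,.04);f(310,303,.09);f(70,347,.045);f(738,65,.03);f(770,290,.03)
print("monitor feet ends"); f(260,70,0);f(548,55,0)
# monitor bottom corners triangulate vs scene
S=cam("scene")
def tri(a,b):
    o1,d1=ray(C,a);o2,d2=ray(S,b);s=np.linalg.lstsq(np.c_[d1,-d2],o2-o1,rcond=None)[0]; return (o1+d1*s[0]).round(3),(o2+d2*s[1]).round(3)
print(tri((110+178/2.6,130+17/2.6),(172,229)))
# candidate look poses
for p in [(.5,-.28,.25),(.45,-.28,.25),(.5,.05,.3)]:
    for a in (0,90,-90): 
        print(p,a,bot.solve_ik(p,q(tool((np.cos(np.radians(a)),np.sin(np.radians(a)),0)))))
E
python3 -c "
import cv2;a=cv2.imread('pics/top0.png');cv2.imwrite('pics/t.png',a)"
```

```text
carton top corners
(522, 228) 0.04 [ 0.51  -0.239  0.04 ]
(590, 203) 0.04 [ 0.536 -0.307  0.04 ]
(605, 247) 0.04 [ 0.491 -0.322  0.04 ]
(537, 270) 0.04 [ 0.468 -0.254  0.04 ]
lane corners(.04/.022)
(92, 145) 0.03 [0.593 0.199 0.03 ]
(326, 97) 0.03 [ 0.643 -0.04   0.03 ]
(343, 178) 0.03 [ 0.561 -0.058  0.03 ]
(107, 227) 0.03 [0.509 0.182 0.03 ]
tops
(150, 162) 0.104 [0.569 0.123 0.104]
(250, 140) 0.098 [0.591 0.027 0.098]
blue,yellow,tape,tester
(605, 118) 0.04 [ 0.621 -0.322  0.04 ]
(310, 303) 0.09 [ 0.434 -0.032  0.09 ]
(70, 347) 0.045 [0.388 0.213 0.045]
(738, 65) 0.03 [ 0.677 -0.458  0.03 ]
(770, 290) 0.03 [ 0.45  -0.488  0.03 ]
monitor feet ends
(260, 70) 0 [0.676 0.032 0.   ]
(548, 55) 0 [ 0.692 -0.268  0.   ]
(array([0.727, 0.115, 0.021]), array([0.737, 0.122, 0.024]))
(0.5, -0.28, 0.25) 0 [-0.63927694  0.35797417 -0.09788013  1.11494203  0.          0.93151939]
(0.5, -0.28, 0.25) 90 [-0.63927694  0.35797417 -0.09788013  1.11494203  0.         -0.63927694]
(0.5, -0.28, 0.25) -90 [-0.63927694  0.35797417 -0.09788013  1.11494203  0.          2.50231572]
(0.45, -0.28, 0.25) 0 [-0.69591749  0.277163   -0.2122614   1.08137192  0.          0.87487884]
(0.45, -0.28, 0.25) 90 [-0.69591749  0.277163   -0.2122614   1.08137192  0.         -0.69591749]
(0.45, -0.28, 0.25) -90 [-0.69591749  0.277163   -0.2122614   1.08137192  0.          2.44567516]
(0.5, 0.05, 0.3) 0 [-0.04732965  0.19953075 -0.18585458  1.185411    0.          1.52346667]
(0.5, 0.05, 0.3) 90 [-0.04732965  0.19953075 -0.18585458  1.185411    0.         -0.04732965]
(0.5, 0.05, 0.3) -90 [-0.04732965  0.19953075 -0.18585458  1.185411    0.          3.094263  ]
```

View pics/top0.png

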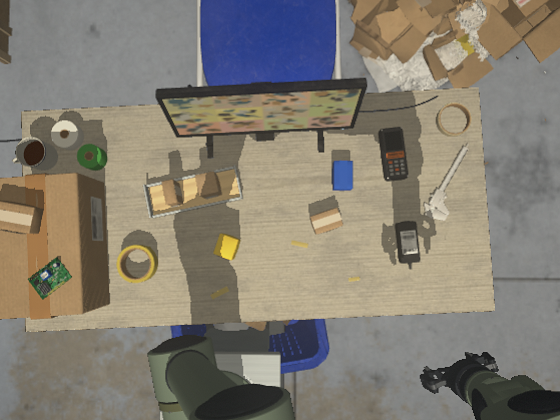

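Carton centre is about (0.50,-0.28), its long axis along about (0.36,-0.93). The lane centre is about (0.577,0.07), and the monitor base starts beyond x≈0.69. Next I check which poses are feasible.

```bash
cat >> h.py <<'E'
def grasp_rot(u,t):
    "flat carton: tool x toward u, back leaning toward u by t"
    u=np.array([u[0],u[1],0.])/np.hypot(u[0],u[1]); z=np.array([0,0,-np.cos(t)])-np.sin(t)*u
    return tool(np.cross([0,0,-1],u),z)
def stand_rot(h,t,roll=0):
    z=[np.cos(h)*np.cos(t),np.sin(h)*np.cos(t),-np.sin(t)]
    return tool([np.sin(h),-np.cos(h),roll],z)
E
python3 - <<'E'
from h import *
u=np.array([.36,-.93])
for s in (1,-1):
  for t in (0,15,20): print("grasp",s,t,bot.solve_ik([.5,-.28,.03],q(grasp_rot(s*u,np.radians(t)))))
for t in (15,20):
  for hd in (-60,-40,-30,-18,-10,0,20,40):
   for roll in (.006,-.006):
    s=bot.solve_ik([.55,-.18,.07],q(stand_rot(np.radians(hd),np.radians(t),roll)))
    print("stand",t,hd,roll,None if s is None else np.round(s,3))
E
```

```text
grasp 1 0 [-0.63927694  0.57466477 -0.37318636  0.62294519  0.         -2.57940692]
grasp 1 15 [-0.70541531  0.72430461 -0.114971    0.96295186  0.12349941 -2.65991825]
grasp 1 20 [-0.72382855  0.78386289 -0.02306753  1.07650195  0.15787461 -2.68889069]
grasp -1 0 [-0.63927694  0.57466477 -0.37318636  0.62294519  0.          0.56218573]
grasp -1 15 [-0.55650678  0.48098141 -0.60548839  0.27338663 -0.15622721  0.6283839 ]
grasp -1 20 [-0.52556511  0.46595699 -0.67666156  0.15151016 -0.21563427  0.64576172]
stand 15 -60 0.006 [ 1.000e-03  9.840e-01 -1.084e+00 -1.576e+00 -9.920e-01 -2.725e+00]
stand 15 -60 -0.006 [ 1.000e-03  9.840e-01 -1.084e+00 -1.576e+00 -9.920e-01 -2.714e+00]
stand 15 -40 0.006 None
stand 15 -40 -0.006 None
stand 15 -30 0.006 None
stand 15 -30 -0.006 None
stand 15 -18 0.006 None
stand 15 -18 -0.006 None
stand 15 -10 0.006 None
stand 15 -10 -0.006 None
stand 15 0 0.006 None
stand 15 0 -0.006 None
stand 15 20 0.006 [-0.985  0.876 -1.086 -1.111  1.219  2.316]
stand 15 20 -0.006 [-0.985  0.876 -1.086 -1.111  1.219  2.327]
stand 15 40 0.006 [-0.998  0.871 -0.512  0.623  1.281  1.113]
stand 15 40 -0.006 [-0.998  0.871 -0.512  0.623  1.281  1.124]
stand 20 -60 0.006 [-0.016  0.86  -1.083 -1.327 -0.938 -2.628]
stand 20 -60 -0.006 [-0.016  0.86  -1.083 -1.327 -0.938 -2.617]
stand 20 -40 0.006 None
stand 20 -40 -0.006 None
stand 20 -30 0.006 None
stand 20 -30 -0.006 None
stand 20 -18 0.006 None
stand 20 -18 -0.006 None
stand 20 -10 0.006 None
stand 20 -10 -0.006 None
stand 20 0 0.006 None
stand 20 0 -0.006 None
stand 20 20 0.006 [-0.965  0.766 -1.066 -0.871  1.14   2.22 ]
stand 20 20 -0.006 [-0.965  0.766 -1.066 -0.871  1.14   2.232]
stand 20 40 0.006 [-0.982  0.799 -0.56   0.502  1.206  1.256]
stand 20 40 -0.006 [-0.982  0.799 -0.56   0.502  1.206  1.267]
```

Run:
```python
from h import *
for pos in ([.5,-.15,.07],[.5,-.2,.07],[.45,-.2,.07],[.55,-.15,.07]):
 for t in (15,20,25):
  for hd in (40,50,60,70,80,90,100):
    s=bot.solve_ik(pos,q(stand_rot(np.radians(hd),np.radians(t))))
    if s is not None: print(pos,t,hd,np.round(s,2))
# look
R0=grasp_rot((-.36,.93),0)
bot.move_pose([.5,-.28,.17],q(R0)); p,im=wrist("w1")
print([(np.round(d["bbox"]).tolist(),round(d["confidence"],2)) for d in bot.search_frame("wrist","tipped_carton")],bot.read_clock())
```

```text
[0.5, -0.15, 0.07] 15 40 [-1.06  0.87 -0.61  0.69  1.25  0.95]
[0.5, -0.15, 0.07] 15 50 [-1.03  0.96 -0.4   1.09  1.15  0.65]
[0.5, -0.15, 0.07] 15 60 [-0.99  1.04 -0.22  1.35  1.04  0.48]
[0.5, -0.15, 0.07] 15 70 [-0.94  1.1  -0.04  1.55  0.93  0.37]
[0.5, -0.15, 0.07] 15 80 [-0.89  1.17  0.12  1.71  0.82  0.29]
[0.5, -0.15, 0.07] 15 90 [-0.84  1.24  0.29  1.85  0.7   0.23]
[0.5, -0.15, 0.07] 15 100 [-0.78  1.31  0.46  1.98  0.59  0.18]
[0.5, -0.15, 0.07] 20 40 [-1.04  0.78 -0.67  0.55  1.19  1.11]
[0.5, -0.15, 0.07] 20 50 [-1.01  0.87 -0.46  0.95  1.1   0.81]
[0.5, -0.15, 0.07] 20 60 [-0.98  0.95 -0.27  1.22  1.01  0.61]
[0.5, -0.15, 0.07] 20 70 [-0.93  1.03 -0.1   1.43  0.9   0.48]
[0.5, -0.15, 0.07] 20 80 [-0.88  1.1   0.07  1.6   0.8   0.38]
[0.5, -0.15, 0.07] 20 90 [-0.83  1.17  0.23  1.75  0.69  0.3 ]
[0.5, -0.15, 0.07] 20 100 [-0.77  1.23  0.39  1.88  0.58  0.24]
[0.5, -0.15, 0.07] 25 40 [-1.02  0.71 -0.71  0.45  1.11  1.24]
[0.5, -0.15, 0.07] 25 50 [-0.99  0.79 -0.5   0.83  1.05  0.95]
[0.5, -0.15, 0.07] 25 60 [-0.96  0.88 -0.32  1.11  0.96  0.74]
[0.5, -0.15, 0.07] 25 70 [-
[... 3582 characters left out ...]
20 80 [-0.82  1.14  0.2   1.65  0.85  0.42]
[0.55, -0.15, 0.07] 20 90 [-0.77  1.23  0.39  1.83  0.74  0.34]
[0.55, -0.15, 0.07] 20 100 [-0.72  1.31  0.59  1.98  0.63  0.27]
[0.55, -0.15, 0.07] 25 40 [-0.92  0.71 -0.67  0.3   1.13  1.45]
[0.55, -0.15, 0.07] 25 50 [-0.91  0.8  -0.44  0.75  1.09  1.1 ]
[0.55, -0.15, 0.07] 25 60 [-0.89  0.9  -0.24  1.09  1.01  0.84]
[0.55, -0.15, 0.07] 25 70 [-0.85  0.99 -0.05  1.34  0.92  0.66]
[0.55, -0.15, 0.07] 25 80 [-0.81  1.07  0.14  1.54  0.82  0.52]
[0.55, -0.15, 0.07] 25 90 [-0.76  1.15  0.32  1.72  0.71  0.42]
[0.55, -0.15, 0.07] 25 100 [-0.71  1.24  0.51  1.87  0.61  0.33]
[([251.0, 151.0, 66.0, 91.0], 0.97), ([337.0, 234.0, 97.0, 74.0], 0.97)] 2.075
```

View pics/w1.png

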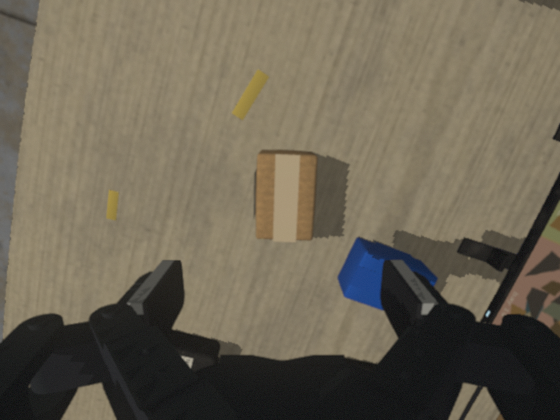

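The brown striped carton is at about (286,197) px, upright in the view. The blue look-alike is at (385,272) px, clear of the fingers. Now I compute the carton pose and the grasp.

Run:
```python
from h import *
C=load("w1")
P=np.array([onz(C,p,.04)[:2] for p in [(257,153),(316,153),(313,241),(257,239)]])
print(P.round(4), P.mean(0), np.linalg.norm(np.diff(P[[0,1,2,3,0]],axis=0),axis=1))
u=(P[0]+P[1]-P[2]-P[3]); print("u",u/np.linalg.norm(u), np.degrees(np.arctan2(u[1],u[0])))
# mask-based minAreaRect check
im=cv2.imread("pics/w1.png"); hsv=cv2.cvtColor(im,cv2.COLOR_BGR2HSV)
import sys
print(hsv[200,265],hsv[200,286],hsv[100,286],hsv[155,286],hsv[200,308],hsv[150,265])
```

```text
[[ 0.4659 -0.2523]
 [ 0.5109 -0.2349]
 [ 0.538  -0.3067]
 [ 0.4914 -0.3226]] [ 0.50155047 -0.2790968 ] [0.04824246 0.07668113 0.04917622 0.07480501]
u [-0.34692118  0.93789429] 110.2991160462931
[ 17 117 139] [ 19  71 168] [ 21  63 142] [ 18  77 162] [ 17 118 132] [ 18  89 100]
```

```bash
cat > g.py <<'E'
from h import *
c=np.array([.5015,-.279]); a=np.radians(110.3); u=np.array([np.cos(a),np.sin(a)]); T=np.radians(20)
Rg=grasp_rot(u,T); gp=np.array([*(c+.017*u),.0])
gp[2]=.006+bot.grip_depth*np.cos(T)
tcp=gp+Rg[:,2]*bot.grip_depth
mid=Rg.T@(np.array([*c,.020])-tcp)   # carton_mid in tool frame
E
python3 - <<'E'
from g import *
print(tcp)
bot.move_pose(tcp+[0,0,.09],q(Rg))
hit=bot.move_linear(tcp,speed=.08,until_force=8); print("hit",hit,bot.read_position())
bot.set_gripper(0.0,grasp_force=50); print(bot.read_gripper_width(),bot.read_finger_force())
bot.move_linear(tcp+[0,0,.15],speed=.12)
hd=np.radians(75); Rs=stand_rot(hd,T); S=np.array([.52,-.18,.039]); t=S-Rs@mid; print("stand tcp",t)
bot.move_pose(t+[0,0,.08],q(Rs)); print(bot.read_gripper_width(),bot.read_finger_force(),bot.read_clock())
im=bot.camera("scene"); cv2.imwrite("pics/s1.png",cv2.resize(im[60:270,180:460,::-1],None,fx=2.5,fy=2.5))
E
```

```text
[ 0.49782102 -0.26905442  0.006     ]
hit False [ 0.49824879 -0.26929463  0.00651157]
0.6198682779348647 52.997090220451355
stand tcp [ 0.52362347 -0.16647704  0.04960422]
0.6169944691541512 52.47883915901184 6.875
```

View pics/s1.png

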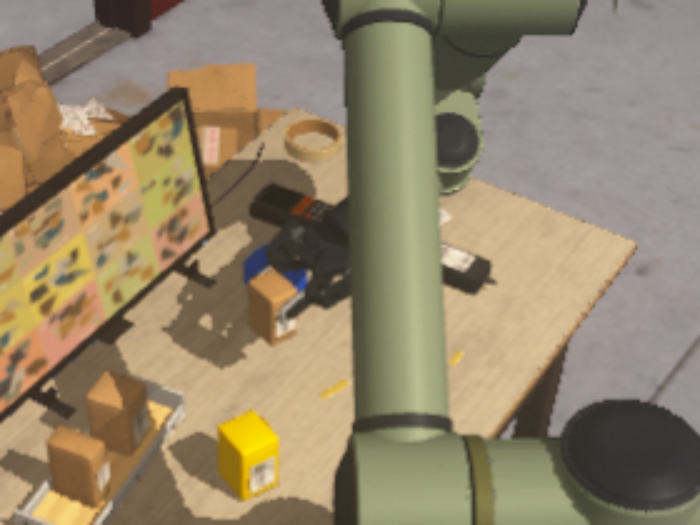

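The carton hangs on end in the gripper at about (272,305) in the crop, clear of the blue box behind it. I lower and release it, then look from above.

Run:
```python
from g import *
hd=np.radians(75); Rs=stand_rot(hd,T); S=np.array([.52,-.18,.039]); t=S-Rs@mid
bot.move_linear(t+[0,0,.012],speed=.1)
hit=bot.move_linear(t-[0,0,.004],speed=.015,until_force=4); p=bot.read_position(); print(hit,p-t,bot.read_ft_force())
bot.set_gripper(.75); bot.wait(.3); bot.set_gripper(1.0)
bot.move_linear(bot.read_position()-Rs[:,2]*.13,speed=.12)
# view from above: tool down, closing along carton x (perp to heading)
x=np.array([np.sin(hd),-np.cos(hd),0])
for s in (1,-1): print(s,bot.solve_ik([S[0],S[1],.2],q(tool(s*x))))
bot.move_linear(bot.read_position()+[0,0,.12],speed=.2)
bot.move_pose([S[0],S[1],.2],q(tool(x))); wrist("w2"); print(bot.read_clock())
C=load("w2"); print(proj(C,[*S[:2],.078]))
```

```text
True [8.31210463e-06 1.10731245e-04 1.05361722e-03] [-0.40057758 -1.12222863  4.88329424]
1 [-0.46739821  0.34937034 -0.24231309  0.9791129   0.          1.3651975 ]
-1 [-0.46739821  0.34937034 -0.24231309  0.9791129   0.         -1.77639515]
12.425
[[284.22307425 201.36335817]]
```

View pics/w2.png

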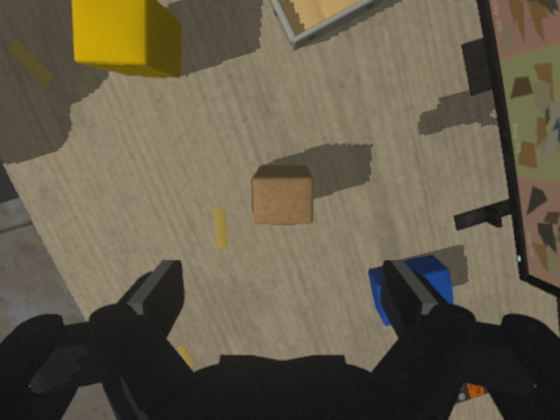

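The carton stands on end, with its top face at (252–313, 180–222) px, within 1–2 mm of the prediction. Before regrasping I look at the lane.

Run:
```python
from h import *
x=np.array([.978,.206,0])
bot.move_pose([.577,.08,.25],q(tool(x))); wrist("w3"); print(bot.read_clock())
for t in ("thick_neighbour","thin_neighbour","lane"): print(t,[(np.round(d["bbox"]).tolist(),round(d["confidence"],2)) for d in bot.search_frame("wrist",t)])
im=cv2.imread("pics/w3.png"); cv2.imwrite("pics/w3c.png",cv2.resize(im[60:340,130:430],None,fx=2,fy=2,interpolation=cv2.INTER_CUBIC))
```

```text
13.525
thick_neighbour [([255.0, 204.0, 59.0, 70.0], 0.85), ([92.0, 205.0, 89.0, 78.0], 0.68)]
thin_neighbour [([248.0, 125.0, 72.0, 40.0], 0.96)]
lane [([242.0, 61.0, 86.0, 229.0], 0.64)]
```

View pics/w3c.png

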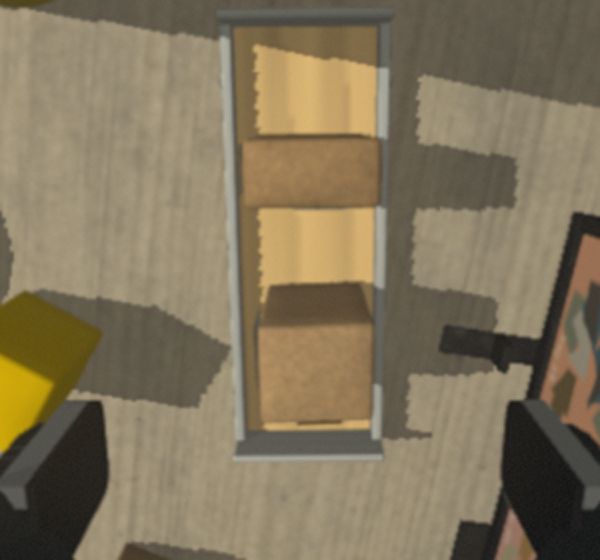

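Thin carton is at the top of the crop (y 135–208). Thick is at the bottom, with its gap face between y 285 (foot) and y 323 (top). The gap floor is between them.

Run:
```python
from h import *
C=load("w3"); print("cam",ray(C,(280,200))[0].round(3))
f=lambda n,u,v,z:(print(n,onz(C,(130+u/2,60+v/2),z).round(4)))
f("thick foot",267,287,.008);f("thick foot",362,284,.008);f("thick top",258,324,.098);f("thick top",372,322,.098);f("thick far top",260,424,.098);f("",373,418,.098)
f("thin gap top",245,208,.104);f("",378,206,.104);f("thin far top",243,142,.104);f("",380,136,.104)
f("end plate far top",220,13,.04);f("",392,12,.04);f("end near",238,458,.04);f("",383,456,.04)
f("lip outL",221,40,.022);f("",240,420,.022);f("lip outR",388,40,.022);f("",380,420,.022)
```

```text
cam [0.563 0.144 0.393]
thick foot [0.5608 0.0419 0.008 ]
thick foot [0.616  0.0553 0.008 ]
thick top [0.5605 0.0475 0.098 ]
thick top [0.6122 0.0593 0.098 ]
thick far top [ 0.5709 -0.0024  0.098 ]
 [0.624  0.0119 0.098 ]
thin gap top [0.5452 0.1003 0.104 ]
 [0.6016 0.1129 0.104 ]
thin far top [0.5392 0.1277 0.104 ]
 [0.5955 0.142  0.104 ]
end plate far top [0.5113 0.1837 0.04  ]
 [0.5948 0.2016 0.04  ]
end near [ 0.5639 -0.0556  0.04  ]
 [ 0.6476 -0.0368  0.04  ]
lip outL [0.5115 0.1726 0.022 ]
 [ 0.5606 -0.0401  0.022 ]
lip outR [0.5976 0.1905 0.022 ]
 [ 0.6443 -0.0226  0.022 ]
```

```bash
cat > p.py <<'E'
from h import *
hd=np.radians(75); x=np.array([np.sin(hd),-np.cos(hd),0])
C=load("w2"); P=np.array([onz(C,c,.078)[:2] for c in [(252,180),(312.5,178.5),(313,223),(252,223)]])
c2=P.mean(0); e=P[1]+P[2]-P[0]-P[3]; ang=np.degrees(np.arctan2(e[1],e[0]))
xl=np.array([.9765,.2154,0]); G=np.array([.5776,.0802]); ZG=.040
E
python3 - <<'E'
from p import *
print(c2,ang,np.linalg.norm(np.diff(P[[0,1,2,3]],axis=0),axis=1))
Rt=q(tool(x))
bot.move_pose([*c2,.17],Rt)
print(bot.move_linear([*c2,ZG],speed=.1,until_force=6))
bot.set_gripper(0.0,grasp_force=40); print(bot.read_gripper_width(),bot.read_finger_force(),bot.read_position())
bot.move_linear([*c2,.21],speed=.12)
bot.move_pose([*G,.21],q(tool(xl)))
bot.move_linear([*G,.15],speed=.1)
wrist("w4"); print(bot.read_gripper_width(),bot.read_clock(),bot.read_ft_force())
im=cv2.imread("pics/w4.png"); cv2.imwrite("pics/w4c.png",cv2.resize(im[40:420,100:460],None,fx=1.55,fy=1.55,interpolation=cv2.INTER_CUBIC))
E
```

```text
[ 0.51843071 -0.17935476] -14.23223966663767 [0.04873612 0.03758536 0.0509008 ]
False
0.6159696834173451 41.9281804561615 [ 0.51879262 -0.17954826  0.04051966]
0.6208817502149615 20.0 [ 0.06499501 -0.60070572 -0.63096406]
```

View pics/w4c.png

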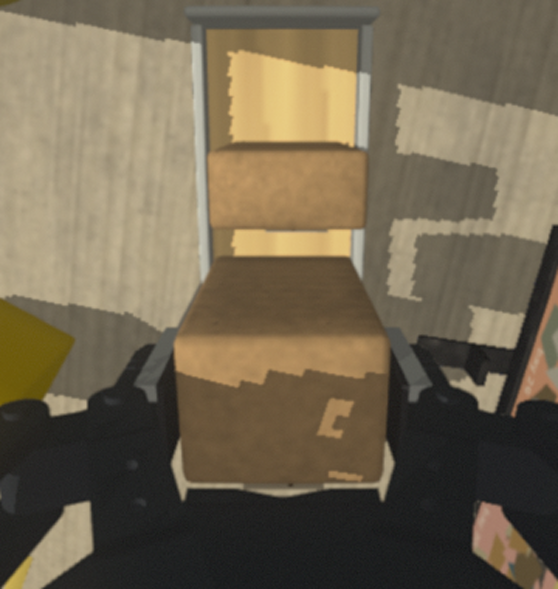

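Run:
```python
from p import *
C=load("w4"); yl=np.array([-.2154,.9765])
a=onz(C,(285.8,187.7),.104)[:2]; b=onz(C,(280.6,205.8),.11)[:2]; d=lambda p:(p-G)@yl
print("thin face",d(a),"carton edge",d(b),"lane x of carton edge",(b-G)@xl[:2])
```

```text
thin face 0.02692061918033685 carton edge 0.017603918919847913 lane x of carton edge -0.0012324388933895257
```

Run:
```python
from p import *
bot.move_linear([*G,ZG+.022],speed=.06)
hit=bot.move_linear([*G,ZG+.005],speed=.012,until_force=3); print(hit,bot.read_position(),bot.read_ft_force())
bot.set_gripper(.72); bot.wait(.3); bot.set_gripper(.85)
bot.move_linear([*G,.16],speed=.08); bot.move_linear([*G,.25],speed=.2)
wrist("w5"); print(bot.read_clock())
im=cv2.imread("pics/w5.png"); cv2.imwrite("pics/w5c.png",cv2.resize(im[60:340,130:430],None,fx=2,fy=2,interpolation=cv2.INTER_CUBIC))
```

```text
True [0.57753845 0.08020931 0.04852609] [-0.13196248  0.16670447  5.71920116]
25.6917
```

View pics/w5c.png

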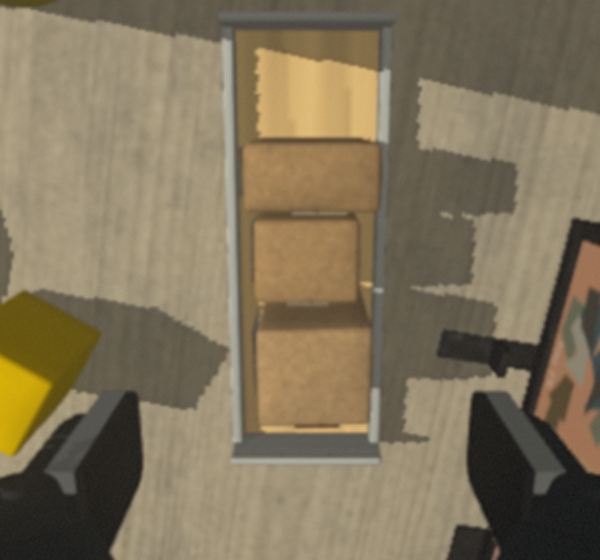

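The carton stands at crop (305,258) in the gap, square to the lane. Both neighbours are upright and where they were, at (310,175) and (314,370). The gripper is clear, so I hand in.

```bash
python3 -c "
from cell import bot
print(bot.close_job())"
```

```text
the job is handed in; nothing more can be done
None
```

The carton was stood on end on the open bench and released, then taken again from above and set down on end in the lane gap, square to the lane; the last wrist picture shows both neighbours upright and in place, and the job was handed in after about 26 s with no verdict returned.

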